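Re-index a lead-came mitre jig by its spring pin

ROBOT

A 6-joint arm with a two-finger parallel gripper is mounted at the origin on the work surface. World frame = base frame: x ahead of the robot, y to its left, z up, the work surface at z = 0. Lengths are in mm, angles in rad, forces in N, time in s.
With the tool pointing down it reaches from about 275 to 1000 mm from the base axis. Payload 8.4 kg.
Tool frame: the origin (TCP) lies between the finger pads; the fingertips stand r.tips_ahead ahead of it and the grasp point (between the pads) lies 6 mm ahead of it (r.tips_ahead is the distance from the TCP to the fingertips, in mm); z points along the fingers, y is the line along which they close (so a half turn about z gives the same grasp; the last joint's range is limited). The gripper opens to 85 mm and grips with 20 to 120 N. Pads are 22 mm wide; open, the fingers measure 114 mm over their backs; the gripper's body (76 mm by 85 mm) begins 54 mm behind the grasp point. The pads swing forward as they close: fully open they stand 13 mm farther back than shut.
Start: joints at [-1.296, 0.353, 1.633, -0, 1.155, -0.002], TCP at [170.798, -601.212, 256.281] pointing down, gripper open.
Joint ranges: [-2.63, 2.63], [-0.92, 2.1], [0.06, 2.66], [-1.3, 4.44], [0, 2.69], [-3.02, 3.02]. Speed limits (rad/s): [2.22, 2.22, 2.79, 3.14, 3.14, 3.14].

INTERFACE

Orientations are given as [roll, pitch, yaw] about the fixed x, y, z axes, in that order (R = Rz(yaw) Ry(pitch) Rx(roll)).
In Python, from rig import r gives the robot as it stands.
- The arm moves only by the tool carry_out, never from a script. Its arguments are lists of equal length, an entry for each row: "delta_pos": the shift along the tool's x, y, z in m, a list of three; "rot": the turn, a rotation vector about the tool's x, y, z in degrees, a list of three. A call has 1 to 8 rows; each row is the pose to reach, as a shift and turn from the pose commanded when the call began, along the tool's axes at that moment; what a row does not reach only later rows make up. A row lasts 1/8 s, in which the tool goes at most 62.5 mm and 10.7 degrees, less where a joint would pass 70% of its speed; a pose out of reach is approached as far as the arm can. A call with a gripper value outside its range is refused whole. "claw" is the finger opening in m, from 0 to 0.0854, set as the call begins (left out, the last holds). The fingers move at their own pace and stop on an object; "grip_force" is the grip in N (left out, the last holds). Time passes only in rows, so rows that repeat a pose let the fingers close. It gives the time, the measured TCP pose, the force, the opening and the grip force at its end, in the units of the state.
- r.sense(): the state, without advancing time (a new reading comes with each control period).
- r.grab_frame(name): name is "side" or "top"; returns the picture (480x640x3 uint8, blue, green, red); there is no depth.
- r.camera_info(name): a dict with "fx", "fy", "cx", "cy" (pixels), "pose" (4x4, takes a point from camera to world coordinates). Camera axes: x right, y down, z forward; pixel columns grow to the right and rows downward; lengths in mm; the calibration is good to about 2 mm. A picture is of the moment at which its call begins. camera_info takes no time and is no camera call.
- r.sign_off(): hands the job in; it is judged then, once.
Trained networks look in the newest picture that a camera, given by its name, has taken for a name from the list of things; names that differ only in an ending like _2 or _b are one class to them, and where a whole thing is asked for, a point or a joint stands for the part that bears it (a point fixed in the world has none). Each returns a list of dicts, best first, with "p" (0 to 1); they miss things now and then, are a little off and sometimes report something else, mostly with a low value. They report only what shows in the picture. A call takes as long as a camera call.
- r.recognise(thing, camera): "box" ([left, top, right, bottom] in pixels, round what is visible of it).
- r.cut_out(thing, camera): "mask" (480x640 bool, what is visible of it) and "box" ([left, top, right, bottom] in pixels, round what is visible of it).
The state is a dict: "clock": time; "qpos": joint angles; "qvel": joint speeds; "joint_efforts": joint torques, N m; "eef_pos": TCP position; "tcp_rot": TCP orientation; "contact_force": force on the tool from outside, world axes, zero at the start; "wrist_torque": the same for the moment, N m; "opening": opening from 0.0 (shut) to 1.0 (fully open); "grasp_force": force on a finger pad.
Only numpy, scipy, OpenCV 4.12 (cv2) and the standard library are available. Lean on these libraries where they do the work, as an engineer would, in place of code of your own. Each camera call takes 0.05 s, during which the arm holds its last target. There are 200 camera calls.

TASK

Set the mitre jig for the next cut: hook a fingertip under the red pull ring without pinching it, lift the spring index pin out of its hole, swing the blue arm exactly one hole towards the green marker, and let the pin drop fully home in that hole. Take the finger out of the ring, and leave the jar, knife, glass and came offcut where they lie.

Things in the scene. Friction and masses are not known exactly. Their poses are not given: they have to be found in the camera images.
- jig: Came mitre jig fixed to the bench: a plywood board 320 x 360 x 18 mm carrying everything else. Origin: centre of the board's underside, on the bench top. Its x axis points from the index plate (edge near the robot) to the arm's pivot, y to the left seen from the robot, z up.
- middle_hole (a point): Mouth of the middle hole of the aluminium index plate, 100 mm before the jig's origin, 30 mm above the bench. The plate has five 12 mm holes on a 200 mm radius arc about the pivot, 15 degrees (0.262 rad, 52 mm) apart: this one and two to either side.
- pivot_axis (a point): Upright axis of the arm's pivot: 100 mm along the jig's x axis from its origin, 46 mm above the bench (the arm's top face).
- swing_arm (a joint): Angle of the arm about the pivot, rad. 0 is the middle hole, where the pin stands at the start; positive swings the arm's free end towards the jig's +y (left). The next holes are at +0.262 and -0.262, the outer ones at +/-0.524, stops at +/-0.62. It turns with light friction (about 1 N at the ring) and stays where it is left.
- pin_bush (a point): Point on the arm's top face on the pin's axis, 200 mm from the pivot, 46 mm above the bench. The arm is a flat blue bar 34 mm wide that runs from the pivot to 25 mm past this point; a steel bush 26 mm across stands here to 66 mm above the bench; a dark blade guide 10 mm thick, 86 mm above the bench, stands on the arm 43 to 128 mm from the pivot.
- index_pin (a joint): Lift of the upright spring index pin, m: 0 fully home in a hole, 0.024 at the upper stop. 10 mm thick, round tip, 10 mm deep in the hole: clear of the plate at 0.011 or more. A spring pulls it down: about 6 N at 0, 11 N at 0.02. Let go between holes it rides on the plate at about 0.010, and falls in when the arm brings it within about 2 mm of a hole's centre.
- ring_centre (a point): Centre of the red pull ring on top of the pin; it rises and swings with the pin. Round, 60 mm clear inside, 10 mm round bar (80 mm outside). It stands across the arm, its opening facing along the arm to the robot, its top leaning 20 degrees back towards the pivot. With the pin home the centre is 118 mm above the bench and 12 mm nearer the pivot than the pin's axis.
- ring_top (a point): Middle of the underside of the ring's top bar, where a finger hooks: 30 mm from the ring's centre, with the pin home 146 mm above the bench and 22 mm nearer the pivot than the pin's axis. A fingertip pointing down and towards the pivot (about 45 degrees) goes in from the robot's side.
- ring_rim: Black rubber rim of 6 mm round section (88 mm outside diameter) around the back of the red ring, on the side of the pivot, fixed to it. A finger that hooks the red bar from the robot's side does not press it; pinching the ring presses it. Origin: on the pin's axis at bench height when the pin is home; it moves with the pin.
- green_marker: Green button, 32 mm across, 15 mm high, fixed on the board's top at the left or right front corner (125 mm before the jig's origin and 150 mm to one side): the side to which the arm must go. Origin: centre of its underside.
- amber_marker: Orange button of the same shape at the other front corner. Origin: centre of its underside.
- nail_jar: Loose amber glass jar, 64 mm across, 85 mm high, upright on the bench to the right of the board. Origin: centre of its underside. Leave alone.
- lead_knife: Loose lead knife lying on the bench in front of the board (robot's side), 180 mm long along its x axis (from -100 to +80 mm), 26 mm high, wooden handle to -x. Origin: on the bench. Leave alone.
- glass_piece: Loose flat piece of blue glass 75 x 55 x 6 mm lying on the bench to the left of the board. Origin: centre of its underside. Leave alone.
- came_offcut: Loose offcut of grey H-section lead came, 130 mm long (x), 12 mm wide, 10 mm high, on the bench to the left of the board. Origin: centre of its underside. Leave alone.

How it is judged (in metres and radians):
On the way, in this order (a step that is already met when the one before it is completed fails the run):
1. the index pin is lifted out of its hole (value of joint index_pin above 0.009 m), for 0.05 s.
2. the arm is swung more than half way to the next hole on the green marker's side (((y of green_marker in the frame of jig above 0 m and value of joint swing_arm above 0.15 rad) or (y of green_marker in the frame of jig below 0 m and value of joint swing_arm below -0.15 rad))), for 0.05 s.
At the end, for the whole second after the job is handed in: The arm stands at rest in the next hole on the green marker's side (0.262 rad from the middle, within 0.025 rad), the pin is home (lift under 2 mm), and jar, knife, glass and offcut are within 15 mm of where they were (((y of green_marker in the frame of jig above 0 m and value of joint swing_arm between 0.237 and 0.287 rad) or (y of green_marker in the frame of jig below 0 m and value of joint swing_arm between -0.287 and -0.237 rad)) and value of joint index_pin below 0.002 m and velocity of joint swing_arm between -0.03 and 0.03 rad/s and distance of each of nail_jar, lead_knife, glass_piece, came_offcut from where it was at the start of the episode below 0.015 m); the robot touches nothing.
It fails at once if the ring is pinched (its black rim pressed by the fingers harder than 12 N) (contact force between the fingers and ring_rim above 12 N).
It fails at once if the jar, knife, glass or offcut is lifted or pushed away (distance of any of nail_jar, lead_knife, glass_piece, came_offcut from where it was at the start of the episode above 0.015 m or height (world z) of any of nail_jar, lead_knife, glass_piece, came_offcut above 0.012 m).
It fails at once if the arm is swung well past the next hole (value of joint swing_arm above 0.42 rad or value of joint swing_arm below -0.42 rad).
It also fails if it takes over 48 s, if anything falls off the work surface, if the arm or the gripper's body presses on something with over 40 N, if the wrist force passes 120 N, or if a joint passes its speed limit or range.

## Working session

There is one attempt and no reset: what is moved stays moved. The work goes in short steps, Python scripts to look and compute and a tool call to move; the robot and the scene stay as the last step left them, time stands still between calls to the robot, and variables do not carry over. Pictures are saved under pics/ and viewed, at most 10 in all, crops included, and the job is handed in when it is done.

Besides the shell and the picture viewer there is one more tool, called after ">>>" by a JSON object that holds its "name" and its "arguments", one argument or row to a line. carry_out: Moves the arm, as the interface text tells. Its arguments: {"type":"object","properties":{"delta_pos":{"type":"array","items":{"type":"array","items":{"type":"number"}}},"rot":{"type":"array","items":{"type":"array","items":{"type":"number"}}},"claw":{"type":"number"},"grip_force":{"type":"number"}},"required":["delta_pos","rot"]}

```bash
mkdir -p pics; ls
cat > h.py <<'E'
import numpy as np, cv2
from rig import r
from scipy.spatial.transform import Rotation as R
def cam(n):
    c=r.camera_info(n); return c,np.array(c["pose"])
def ray(n,u,v):
    c,P=cam(n); d=P[:3,:3]@np.array([(u-c["cx"])/c["fx"],(v-c["cy"])/c["fy"],1]); return P[:3,3],d/np.linalg.norm(d)
def onz(n,u,v,z):
    o,d=ray(n,u,v); return o+d*(z-o[2])/d[2]
def proj(n,p):
    c,P=cam(n); q=P[:3,:3].T@(np.array(p)-P[:3,3]); return c["fx"]*q[0]/q[2]+c["cx"],c["fy"]*q[1]/q[2]+c["cy"]
def tri(a,b):
    (o,d),(p,e)=a,b; s=np.linalg.lstsq(np.c_[d,-e],p-o,rcond=None)[0]; x=o+s[0]*d;y=p+s[1]*e; return (x+y)/2,np.linalg.norm(x-y)
E
python3 - <<'E'
from h import *
np.set_printoptions(precision=1,suppress=True)
print(r.tips_ahead,r.sense())
for n in("top","side"):
    im=r.grab_frame(n); cv2.imwrite(f"pics/{n}0.png",im); print(n,cam(n)[1][:3],cam(n)[0]["fx"])
    for t in("green_marker","amber_marker","ring_centre","pivot_axis","index_pin","jig","nail_jar","lead_knife"):
        for k in r.recognise(t,n)[:2]: print(t,np.round(k["box"]),round(k["p"],2))
E
```

```text
pics
25.0 {'clock': 0.0, 'qpos': array([-1.3,  0.4,  1.6, -0. ,  1.2, -0. ]), 'qvel': array([-0., -0.,  0.,  0., -0., -0.]), 'joint_efforts': array([  0. , -60.5, -34.2,  -0. ,   0. ,  -0. ]), 'eef_pos': array([ 170.7, -600.8,  255.6]), 'tcp_rot': array([-3.1,  0. ,  0.3]), 'contact_force': array([-0. ,  0. , -0.1]), 'wrist_torque': array([ 0., -0., -0.]), 'grasp_force': 0.0, 'opening': 1.0014392873426372}
top [[   0.    -1.     0.1  553.6]
 [  -1.    -0.     0.    22.5]
 [  -0.    -0.1   -1.  1041.7]] 486.2151496973329
green_marker [371. 244. 383. 264.] 0.47
amber_marker [228. 267. 244. 280.] 0.61
ring_centre [278. 231. 324. 254.] 0.85
pivot_axis [207. 125. 390. 295.] 0.78
index_pin [279. 228. 320. 254.] 0.66
jig [208. 122. 394. 288.] 0.74
nail_jar [402. 220. 441. 253.] 0.75
nail_jar [203. 122. 393. 292.] 0.73
lead_knife [275. 295. 360. 312.] 0.77
lead_knife [229. 269. 242. 281.] 0.67
side [[ -1.   -0.1   0.2 496.1]
 [ -0.2   0.6  -0.8 671.6]
 [ -0.   -0.8  -0.6 636.2]] 462.09543604997305
green_marker [166. 232. 364. 388.] 0.66
green_marker [342. 239. 355. 250.] 0.47
ring_centre [314. 237. 337. 282.] 0.81
pivot_axis [165. 235. 361. 389.] 0.87
index_pin [317. 232. 334. 282.] 0.76
index_pin [345. 239. 358. 251.] 0.23
jig [167. 232. 367. 388.] 0.65
nail_jar [325. 188. 355. 234.] 0.69
lead_knife [381. 267. 402. 338.] 0.57
```

Run:
```python
import cv2
a=cv2.imread("pics/top0.png")[110:325,190:460];b=cv2.imread("pics/side0.png")[180:400,150:420]
cv2.imwrite("pics/a.png",cv2.resize(a,(800,637))[:600]);cv2.imwrite("pics/b.png",cv2.resize(b,(736,600),interpolation=cv2.INTER_CUBIC))
```

```text
(no output)
```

View pics/a.png

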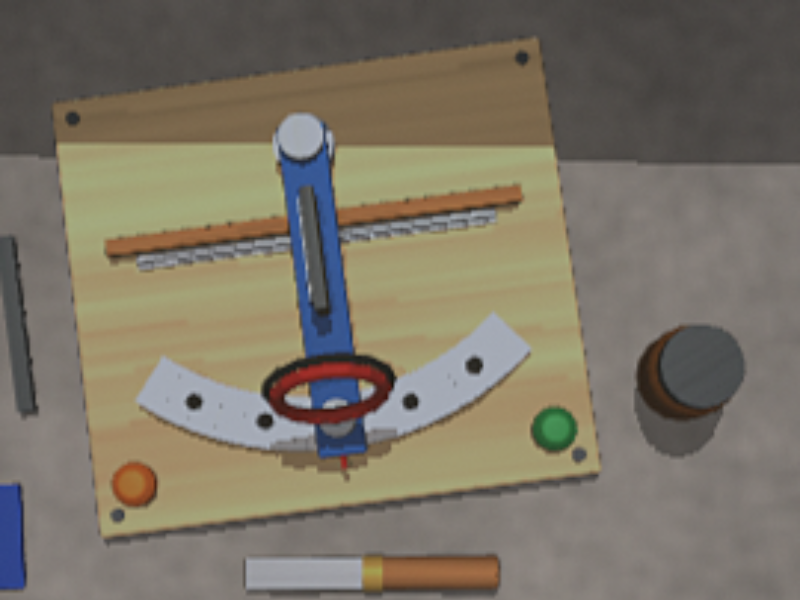

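View pics/b.png

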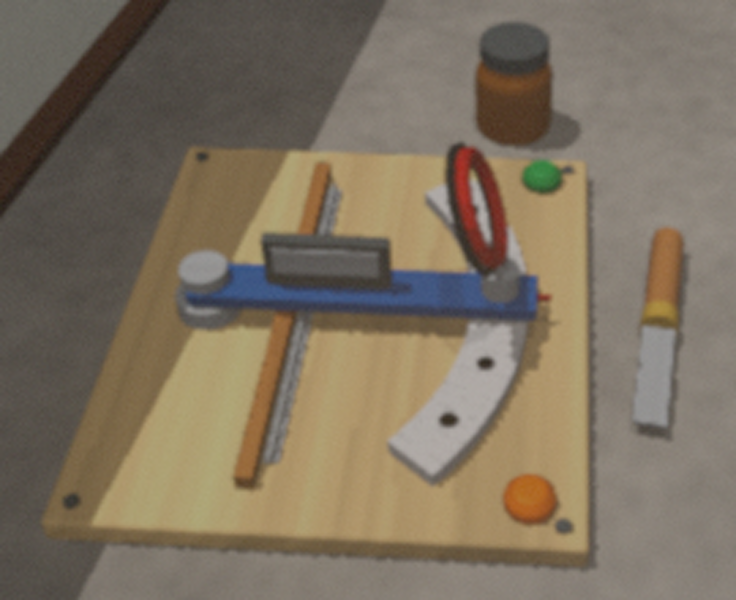

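The green button is to the right (image top ≈ (377,254), the robot's right, jig −y). The arm is in the middle hole, with the ring at about (302,241) top and (323,256) side. Now I'll compute the jig pose.

```bash
cat > m.py <<'E'
from h import *
np.set_printoptions(precision=1,suppress=True)
def blob(im,box,hs):
    hsv=cv2.cvtColor(im,cv2.COLOR_BGR2HSV); m=np.zeros(im.shape[:2],np.uint8)
    for a,b in hs: m|=cv2.inRange(hsv,(a,120,40),(b,255,255))
    k=np.zeros_like(m);x0,y0,x1,y1=box;k[y0:y1,x0:x1]=1; m*=k
    n,l,s,c=cv2.connectedComponentsWithStats(m); i=1+np.argmax(s[1:,4]); return (l==i).astype(np.uint8),c[i],s[i]
def ringc(im,box):
    m,c,s=blob(im,box,[(0,6),(172,180)])
    cn=max(cv2.findContours(m,cv2.RETR_EXTERNAL,cv2.CHAIN_APPROX_NONE)[0],key=len)
    return cv2.fitEllipse(cv2.convexHull(cn)),s
E
python3 - <<'E'
from m import *
T=cv2.imread("pics/top0.png");S=cv2.imread("pics/side0.png")
C={}
for n,im,bg,ba in(("top",T,(365,238,392,270),(222,260,250,285)),("side",S,(335,230,365,256),(325,345,365,380))):
    g=blob(im,bg,[(45,85)]);a=blob(im,ba,[(5,20)])
    C[n]=(g[1],a[1]); print(n,g[1:],a[1:])
    print([onz(n,*x,30) for x in C[n]])
G,A=[tri(ray("top",*C["top"][i]),ray("side",*C["side"][i])) for i in(0,1)]
print("tri",G,A)
et,st=ringc(T,(270,225,330,262)); es,ss=ringc(S,(305,228,345,284)); print(et,st,es,ss)
print("ring",tri(ray("top",*et[0]),ray("side",*es[0])))
for n in("top","side"):
    g,a=[onz(n,*x,29)[:2] for x in C[n]]
    d=(a-g)/np.linalg.norm(a-g); x=np.array([d[1],-d[0]]); o=(a+g)/2+125*x
    print(n,"dist",np.linalg.norm(a-g),"yaw",np.degrees(np.arctan2(x[1],x[0])),"o",o,"pivot",o+100*x,"ringc",o-88*x, proj(n,[*(o+100*x),60]))
    print("ring proj",proj(n,[*(o-88*x),118]),"pin bush",proj(n,[*(o-100*x),66]))
E
```

```text
top (array([376.8, 254.2]), array([370, 248,  15,  14, 151], dtype=int32)) (array([234.9, 273. ]), array([228, 266,  15,  15, 179], dtype=int32))
[array([610.7, -75.9,  30. ]), array([565.9, 218.6,  30. ])]
side (array([348.1, 243.7]), array([343, 240,  11,   9,  79], dtype=int32)) (array([343.8, 362.6]), array([334, 353,  21,  20, 308], dtype=int32))
[array([610.6, -71.1,  30. ]), array([565.1, 225.2,  30. ])]
tri (array([611.1, -76.3,  25.8]), np.float64(0.46076761947013023)) (array([565.9, 220. ,  22.9]), np.float64(0.15684751854563295))
((300.81707763671875, 241.92218017578125), (20.30926513671875, 40.747764587402344), 83.84081268310547) [281 232  41  21 394] ((325.3775634765625, 255.20840454101562), (15.602863311767578, 45.66853713989258), 165.31712341308594) [316 234  20  44 408]
ring (array([626.5,  77.3, 119.2]), np.float64(0.13600854388288483))
top dist 298.18981739668675 yaw 8.633112765507457 o [711.9  90.1] pivot [810.8 105.2] ringc [624.9  76.9] (np.float64(291.0341296956274), np.float64(154.7689738380853))
ring proj (np.float64(301.0302457903118), np.float64(242.7497599872794)) pin bush (np.float64(303.2624365729961), np.float64(250.6603246451662))
side dist 300.2637083634915 yaw 8.72897313451741 o [711.5  95. ] pivot [810.4 110.2] ringc [624.5  81.7] (np.float64(222.95006686361154), np.float64(277.89287443224543))
ring proj (np.float64(325.9823795936977), np.float64(257.49003040269906)) pin bush (np.float64(332.7565133023264), np.float64(279.7902123453006))
```

```bash
cat >> h.py <<'E'
RC=np.array([626.2,77.3,118.3]); YAW=np.radians(8.65); PIV=np.array([811.5,105.5])
def pose(a,b,back=0,phi=0,lift=0):
    """TCP at a along u, b up from ring centre, backed off along tool z; arm swung by phi deg"""
    y=YAW+np.radians(phi); rot=R.from_euler("z",y)*R.from_euler("y",-45,degrees=True)*R.from_euler("x",np.pi)
    u=np.array([np.cos(y),np.sin(y)]); c=np.r_[PIV-188*u,RC[2]+lift] 
    if phi==0: c=RC+[0,0,lift]
    return c+np.r_[a*u,b]-back*rot.as_matrix()[:,2],rot
def delta(p,rot,s=None):
    s=s or r.sense(); q=R.from_euler("xyz",s["tcp_rot"])
    return np.round(q.inv().apply(p-s["eef_pos"])/1000,4),np.round((q.inv()*rot).as_rotvec(degrees=True),2)
def rows(L):
    P,Q=zip(*[delta(*k) for k in L]); print("pos",[x.tolist() for x in P]);print("rot",[x.tolist() for x in Q])
E
python3 - <<'E'
from h import *
p,q=pose(-4-8.5,21-8.5,70); print(p,q.as_matrix(),r.sense()["tcp_rot"])
s=r.sense();rows([(p,q)])
print(delta(p+[0,0,80],q))
E
```

```text
[564.90771495  67.97569518 180.29747468] [[ 6.99063802e-01  1.50398139e-01  6.99063802e-01]
 [ 1.06347544e-01 -9.88625510e-01  1.06347544e-01]
 [ 7.07106781e-01  8.32667268e-17 -7.07106781e-01]] [ 3.14148252e+00 -1.96134024e-05  2.76766764e-01]
pos [[0.562, -0.5361, 0.076]]
rot [[-2.82, 44.94, 6.84]]
(array([ 0.562 , -0.5361, -0.004 ]), array([-2.82, 44.94,  6.84]))
```

>>> {"name": "carry_out", "arguments": {
  "delta_pos": [
    [0.05,-0.048,0],
    [0.093,-0.088,0],
    [0.136,-0.129,0],
    [0.178,-0.17,0],
    [0.221,-0.211,0],
    [0.264,-0.252,0],
    [0.307,-0.293,0],
    [0.35,-0.334,0]
  ],
  "rot": [
    [0,4,0.6],
    [0,8,1.2],
    [0,12,1.8],
    [0,16,2.4],
    [0,20,3],
    [-1,24,3.6],
    [-1,28,4.2],
    [-2,32,5]
  ],
  "claw": 0,
  "grip_force": 40
}}

```text
clock: 1.9
eef_pos: [416.9, -183.2, 256.8]
tcp_rot: [3.13, -0.562, 0.189]
contact_force: [0.9, -0.9, 0.6]
opening: -0.002
grasp_force: 0.0
```

Run:
```python
from h import *
print(r.tips_ahead,r.sense())
p,q=pose(-12.5,12.5,70); rows([(p+[0,0,30],q),(p,q)])
```

```text
25.0 {'clock': 1.9, 'qpos': array([-0.70657736, -0.07186756,  2.26327806,  0.69603286,  0.69124483,
        0.18961972]), 'qvel': array([ 1.05897216, -0.29006207,  0.50514355,  0.78544192, -0.94036505,
        0.32952713]), 'joint_efforts': array([-10.26677728, -24.26227927, -31.62774682,   0.36222043,
         1.2693695 ,  -0.61831037]), 'eef_pos': array([ 416.94213129, -183.19179111,  256.80671057]), 'tcp_rot': array([ 3.12981265, -0.56219572,  0.189181  ]), 'contact_force': array([ 0.86621356, -0.91637204,  0.57444053]), 'wrist_torque': array([-0.05831535,  0.22474665, -0.00358954]), 'grasp_force': 0.0, 'opening': -0.0019325535399939305}
pos [[0.1381, -0.2205, 0.1394], [0.1221, -0.2208, 0.1648]]
rot [[-0.7, 12.78, 1.79], [-0.7, 12.78, 1.79]]
```

>>> {"name": "carry_out", "arguments": {
  "delta_pos": [
    [0.024,-0.037,0.022],
    [0.047,-0.074,0.045],
    [0.07,-0.11,0.07],
    [0.093,-0.147,0.093],
    [0.116,-0.184,0.117],
    [0.138,-0.2205,0.139],
    [0.122,-0.221,0.165],
    [0.122,-0.221,0.165]
  ],
  "rot": [
    [0,2.5,0.3],
    [0,4.5,0.6],
    [0,6.5,0.9],
    [-0.5,8.5,1.2],
    [-0.6,10.5,1.5],
    [-0.7,12.8,1.8],
    [-0.7,12.8,1.8],
    [-0.7,12.8,1.8]
  ]
}}

```text
clock: 2.9
eef_pos: [555.7, 52.8, 207.4]
tcp_rot: [-3.104, -0.787, 0.153]
contact_force: [0.0, -0.3, -0.1]
opening: -0.001
grasp_force: 0.0
```

Run:
```python
from m import *
T=r.grab_frame("top");S=r.grab_frame("side")
s=r.sense(); print(s["qpos"],s["eef_pos"],s["tcp_rot"],s["contact_force"])
es,ss=ringc(S,(305,228,345,284));print(es)
p,q=pose(-12.5,12.5,70); rows([(p,q),pose(-12.5,12.5,0),pose(-4,21,0),pose(-4,21,0,lift=17)])
tip=s["eef_pos"]+R.from_euler("xyz",s["tcp_rot"]).as_matrix()[:,2]*25
print(tip,proj("top",tip),proj("side",tip))
a=cv2.resize(T[190:300,240:370],(520,440),interpolation=2);b=cv2.resize(S[180:310,270:360],(280,404),interpolation=2)
o=np.zeros((440,800,3),np.uint8);o[:,:520]=a;o[:404,520:]=b;cv2.imwrite("pics/c.png",o)
```

```text
[ 0.   0.1  2.3  2.3  0.2 -0.8] [555.3  53.  206.5] [-3.1 -0.8  0.2] [ 0.1  0.3 -0. ]
((325.4277038574219, 255.28567504882812), (15.749784469604492, 45.87278747558594), 165.35693359375)
pos [[-0.0102, -0.0123, 0.0274], [-0.0102, -0.0095, 0.0973], [0.0018, -0.0095, 0.0973], [0.0138, -0.01, 0.0853]]
rot [[-2.27, -0.01, 0.01], [-2.27, -0.01, 0.01], [-2.27, -0.01, 0.01], [-2.27, -0.01, 0.01]]
[572.6  56.6 188.9] (np.float64(309.6143816903934), np.float64(269.57457096648614)) (np.float64(359.8825808261704), np.float64(219.40122262387595))
```

View pics/c.png

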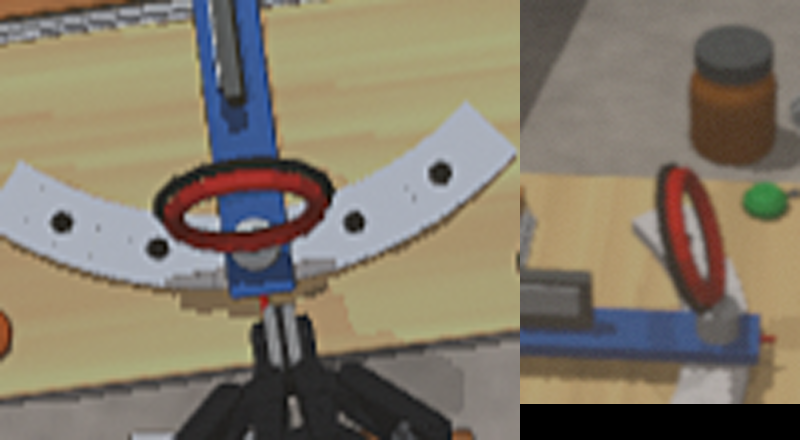

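The picture shows the closed fingers in front of the ring, slightly right of its axis, and the ring is undisturbed. The wrist is near-singular, so I'll keep this orientation and only translate.

>>> {"name": "carry_out", "arguments": {
  "delta_pos": [
    [-0.005,-0.006,0.009],
    [-0.01,-0.012,0.018],
    [-0.01,-0.012,0.027],
    [-0.01,-0.012,0.027]
  ],
  "rot": [
    [0,0,0],
    [0,0,0],
    [0,0,0],
    [0,0,0]
  ]
}}

```text
clock: 3.5
eef_pos: [564.9, 66.9, 181.4]
tcp_rot: [-3.104, -0.786, 0.154]
contact_force: [0.5, 1.0, -1.0]
opening: 0.002
grasp_force: 0.0
```

Run:
```python
from m import *
s=r.sense(); np.set_printoptions(precision=3,suppress=True);print(s["qpos"],s["eef_pos"],s["tcp_rot"],s["contact_force"])
p,q=pose(-12.5,12.5,70); print(p); rows([(p,q),pose(-12.5,12.5,0),pose(-4,21,0),pose(-4,21,0,lift=17)])
```

```text
[ 0.056  0.212  2.341  2.629  0.22  -1.138] [564.871  66.948 181.447] [-3.104 -0.786  0.154] [ 0.477  0.993 -0.97 ]
[564.908  67.976 180.297]
pos [[-0.0007, -0.001, 0.001], [-0.0007, 0.0018, 0.0709], [0.0113, 0.0018, 0.0709], [0.0233, 0.0014, 0.0589]]
rot [[-2.28, -0.03, 0.11], [-2.28, -0.03, 0.11], [-2.28, -0.03, 0.11], [-2.28, -0.03, 0.11]]
```

>>> {"name": "carry_out", "arguments": {
  "delta_pos": [
    [0,0.0005,0.015],
    [0,0.001,0.03],
    [0,0.0015,0.045],
    [0,0.002,0.058],
    [0,0.002,0.071],
    [0,0.002,0.071]
  ],
  "rot": [
    [0,0,0],
    [0,0,0],
    [0,0,0],
    [0,0,0],
    [0,0,0],
    [0,0,0]
  ]
}}

```text
clock: 4.25
eef_pos: [614.7, 75.4, 130.4]
tcp_rot: [-3.104, -0.785, 0.153]
contact_force: [-0.8, -0.3, 0.9]
opening: 0.002
grasp_force: 0.0
```

Run:
```python
from m import *
T=r.grab_frame("top");S=r.grab_frame("side")
s=r.sense(); np.set_printoptions(precision=3,suppress=True);print(s["qpos"],s["eef_pos"],s["tcp_rot"],s["contact_force"])
a=cv2.resize(T[190:300,240:370],(520,440),interpolation=2);b=cv2.resize(S[180:310,270:360],(280,404),interpolation=2)
o=np.zeros((440,800,3),np.uint8);o[:,:520]=a;o[:404,520:]=b;cv2.imwrite("pics/d.png",o)
rows([pose(-4,21,0),pose(-4,21,0,lift=17)])
```

```text
[ 0.07   0.389  2.265  2.821  0.31  -1.323] [614.161  75.306 130.977] [-3.104 -0.786  0.153] [-0.926  0.387 -0.572]
pos [[0.0117, -0.0001, -0.0001], [0.0237, -0.0006, -0.0121]]
rot [[-2.24, -0.01, 0.08], [-2.24, -0.01, 0.08]]
```

View pics/d.png

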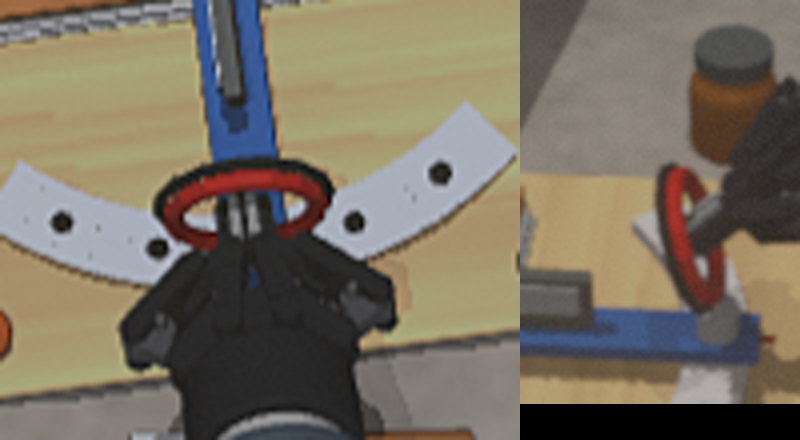

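The finger is inside the ring, centred laterally, and the ring hasn't moved. Now I lift.

>>> {"name": "carry_out", "arguments": {
  "delta_pos": [
    [0.006,0,0],
    [0.0115,0,0],
    [0.015,0,-0.0035],
    [0.0185,0,-0.007],
    [0.022,0,-0.0105],
    [0.024,0,-0.0125],
    [0.024,0,-0.0125],
    [0.024,0,-0.0125]
  ],
  "rot": [
    [0,0,0],
    [0,0,0],
    [0,0,0],
    [0,0,0],
    [0,0,0],
    [0,0,0],
    [0,0,0],
    [0,0,0]
  ]
}}

```text
clock: 5.35
eef_pos: [621.5, 75.8, 156.1]
tcp_rot: [-3.104, -0.784, 0.153]
contact_force: [-6.1, 0.2, -10.3]
opening: -0.002
grasp_force: 5.2
```

Run:
```python
from m import *
T=r.grab_frame("top");S=r.grab_frame("side")
s=r.sense(); np.set_printoptions(precision=3,suppress=True);print(s["qpos"],s["eef_pos"],s["tcp_rot"],s["contact_force"],s["clock"])
cv2.imwrite("pics/s1.png",S)
for n,im,b in(("side",S,(305,215,345,284)),("top",T,(265,220,330,262))): 
    e,st=ringc(im,b); print(n,e,st)
for l in(0,10,15,20): print(l,proj("side",RC+[0,0,l]))
```

```text
[ 0.071  0.338  2.24   2.723  0.236 -1.221] [621.457  75.822 156.05 ] [-3.104 -0.784  0.153] [-5.511 -0.676 -9.12 ] 5.45
side ((325.31488037109375, 249.445068359375), (15.462550163269043, 46.093040466308594), 165.6173858642578) [316 228  19  45 354]
top ((300.67401123046875, 240.47625732421875), (18.659387588500977, 41.8100700378418), 83.73152923583984) [280 231  42  18 273]
0 (np.float64(325.5655665798247), np.float64(255.62285498539993))
10 (np.float64(325.54571030210406), np.float64(251.18066715672833))
15 (np.float64(325.53566405476874), np.float64(248.9331503630666))
20 (np.float64(325.52553781453724), np.float64(246.66773779483995))
```

Run:
```python
from m import *
s=r.sense(); q=R.from_euler("xyz",s["tcp_rot"])
u=lambda f:np.array([np.cos(YAW+np.radians(f)),np.sin(YAW+np.radians(f)),0])
for f in(0,1,3,5.5,8,10.5,13,15): print(f,np.round(q.inv().apply(179*(u(0)-u(f))+[0,0,3])/1000,4).tolist())
```

```text
0 [0.0021, -0.0001, -0.0021]
1 [0.0021, 0.003, -0.0022]
3 [0.0023, 0.0093, -0.0023]
5.5 [0.0027, 0.0171, -0.0022]
8 [0.0033, 0.0249, -0.0019]
10.5 [0.0042, 0.0326, -0.0013]
13 [0.0053, 0.0403, -0.0004]
15 [0.0064, 0.0464, 0.0004]
```

>>> {"name": "carry_out", "arguments": {
  "delta_pos": [
    [0.0021,0,-0.0021],
    [0.0022,0.005,-0.0022],
    [0.0025,0.013,-0.0022],
    [0.003,0.021,-0.002],
    [0.0036,0.028,-0.0017],
    [0.0045,0.0345,-0.001],
    [0.0054,0.041,-0.0003],
    [0.0054,0.041,-0.0003]
  ],
  "rot": [
    [0,0,0],
    [0,0,0],
    [0,0,0],
    [0,0,0],
    [0,0,0],
    [0,0,0],
    [0,0,0],
    [0,0,0]
  ]
}}

```text
clock: 6.45
eef_pos: [631.8, 35.1, 158.5]
tcp_rot: [-3.105, -0.782, 0.152]
contact_force: [-9.8, -4.9, -10.1]
opening: 0.004
grasp_force: 6.8
```

Run:
```python
from m import *
T=r.grab_frame("top");S=r.grab_frame("side")
s=r.sense(); np.set_printoptions(precision=3,suppress=True);print(s["qpos"],s["eef_pos"],s["tcp_rot"],s["contact_force"],s["clock"])
a=cv2.resize(T[190:300,240:370],(520,440),interpolation=2);b=cv2.resize(S[180:310,270:360],(280,404),interpolation=2)
o=np.zeros((440,800,3),np.uint8);o[:,:520]=a;o[:404,520:]=b;cv2.imwrite("pics/e.png",o)
et,_=ringc(T,(265,215,365,262)); es,_=ringc(S,(295,195,355,284)); c,e=tri(ray("top",*et[0]),ray("side",*es[0]))
v=PIV-c[:2]; print(et,es,c,e,"phi",np.degrees(np.arctan2(v[1],v[0])-YAW),np.linalg.norm(v))
# arm angle from blue
m,_,st=blob(T,(270,130,330,265),[(100,125)]); ys,xs=np.nonzero(m); P=np.array([onz("top",x,y,46)[:2] for x,y in zip(xs,ys)])
d=np.linalg.svd(P-P.mean(0),full_matrices=False)[2][0]; d*=np.sign(d[0]); print("arm dir",np.degrees(np.arctan2(d[1],d[0]))-8.65,st)
```

```text
[-0.028  0.342  2.22   2.422  0.249 -0.997] [631.662  35.336 158.475] [-3.105 -0.782  0.152] [-8.934 -3.338 -8.965] 6.55
((323.1913757324219, 234.76075744628906), (19.20180892944336, 41.97410202026367), 69.31659698486328) ((323.9906921386719, 232.2078094482422), (7.976665496826172, 45.39594268798828), 158.1544647216797) [638.78   34.647 135.355] 1.105090975083921 phi 13.654338343925554 186.68762761623242
arm dir 13.467213954536197 [286 157  39  70 732]
```

View pics/e.png

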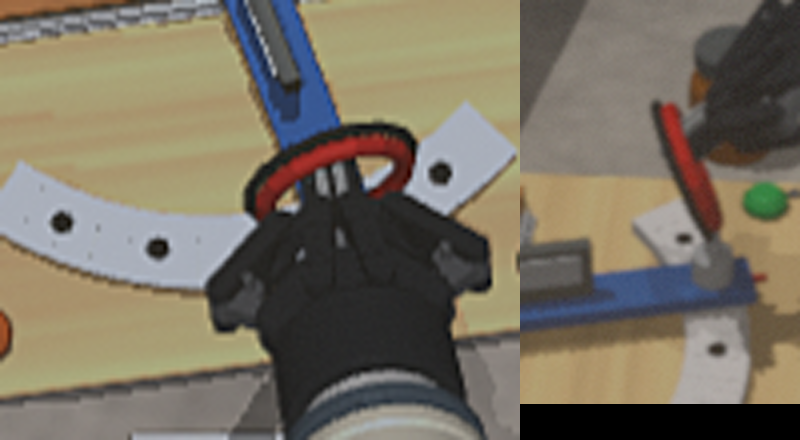

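The arm stands at about 13.5° towards green, with the lift at about 16 mm and the outer green-side hole still visible ahead. I nudge the last 1.5° and lower part way.

>>> {"name": "carry_out", "arguments": {
  "delta_pos": [
    [0.0008,0.0045,0.0008],
    [0.0008,0.0045,0.0008],
    [-0.002,0.0045,0.0035],
    [-0.0045,0.0045,0.006],
    [-0.007,0.0045,0.0085],
    [-0.007,0.0045,0.0085]
  ],
  "rot": [
    [0,0,0],
    [0,0,0],
    [0,0,0],
    [0,0,0],
    [0,0,0],
    [0,0,0]
  ]
}}

```text
clock: 7.3
eef_pos: [633.3, 31.5, 147.3]
tcp_rot: [-3.105, -0.782, 0.152]
contact_force: [-11.0, -5.2, -7.6]
opening: 0.002
grasp_force: 6.9
```

```bash
cat > c.py <<'E'
from m import *
T=r.grab_frame("top");S=r.grab_frame("side")
s=r.sense(); print(s["eef_pos"],s["contact_force"],s["clock"])
et,_=ringc(T,(265,215,365,262)); es,_=ringc(S,(295,195,355,284)); c,e=tri(ray("top",*et[0]),ray("side",*es[0]))
v=PIV-c[:2]; print(c,e,"phi",np.degrees(np.arctan2(v[1],v[0])-YAW),np.linalg.norm(v))
m,_,st=blob(T,(270,130,330,265),[(100,125)]); ys,xs=np.nonzero(m); P=np.array([onz("top",x,y,46)[:2] for x,y in zip(xs,ys)])
d=np.linalg.svd(P-P.mean(0),full_matrices=False)[2][0]; d*=np.sign(d[0]); print("arm dir",np.degrees(np.arctan2(d[1],d[0]))-8.65,st)
a=cv2.resize(T[190:300,240:370],(520,440),interpolation=2);b=cv2.resize(S[180:310,270:360],(280,404),interpolation=2)
o=np.zeros((440,800,3),np.uint8);o[:,:520]=a;o[:404,520:]=b;cv2.imwrite("pics/f%.0f.png"%(100*s["clock"]),o)
E
python3 c.py
```

```text
[633.4  31.5 147.5] [-10.7  -4.2  -7.6] 7.4
[640.2  30.9 124.7] 0.764320525033827 phi 14.888648751920059 186.7954514644009
arm dir 14.621144432567663 [286 157  41  71 745]
```

The ring is at about 5 mm lift and 14.9°, so the pin is entering the hole. I release it down and look.

>>> {"name": "carry_out", "arguments": {
  "delta_pos": [
    [-0.004,0,0],
    [-0.008,0,0],
    [-0.012,0,0],
    [-0.016,0,0],
    [-0.016,0,0]
  ],
  "rot": [
    [0,0,0],
    [0,0,0],
    [0,0,0],
    [0,0,0],
    [0,0,0]
  ]
}}

```text
clock: 8.02
eef_pos: [624.3, 30.7, 138.0]
tcp_rot: [-3.104, -0.787, 0.153]
contact_force: [0.2, -0.0, 0.0]
opening: 0.0
grasp_force: 0.0
```

```bash
python3 c.py; ls pics
```

```text
[624.4  30.7 138. ] [ 0.5  0.1 -1. ] 8.125
[639.7  31.2 120.9] 0.06562774986374982 phi 14.744869886069026 187.17002654168516
arm dir 14.521633018242701 [286 157  41  71 745]
a.png
b.png
c.png
d.png
e.png
f740.png
f812.png
s1.png
side0.png
top0.png
```

>>> {"name": "carry_out", "arguments": {
  "delta_pos": [
    [0,0.002,-0.01],
    [0,0.004,-0.02],
    [0,0.006,-0.032],
    [0,0.008,-0.045],
    [0,0.011,-0.06],
    [0,0.015,-0.08],
    [0,0.018,-0.1],
    [0,0.018,-0.1]
  ],
  "rot": [
    [0,0,0],
    [0,0,0],
    [0,0,0],
    [0,0,0],
    [0,0,0],
    [0,0,0],
    [0,0,0],
    [0,0,0]
  ]
}}

```text
clock: 9.12
eef_pos: [558.1, -1.9, 209.0]
tcp_rot: [-3.105, -0.789, 0.154]
contact_force: [0.0, -0.2, 0.5]
opening: -0.002
grasp_force: 0.0
```

```bash
python3 c.py; ls -t pics|head -1
```

```text
[558.4  -1.6 208. ] [-0.3 -0.1 -0.5] 9.225
[639.5  31.2 121.2] 0.1168218256493991 phi 14.698538703390701 187.38023686123069
arm dir 14.555521301864788 [286 157  41  71 739]
f922.png
```

Run:
```python
from m import *
from scipy.optimize import least_squares
def armdir(T):
    m,_,st=blob(T,(270,130,330,265),[(100,125)]); ys,xs=np.nonzero(m); P=np.array([onz("top",x,y,46)[:2] for x,y in zip(xs,ys)])
    d=np.linalg.svd(P-P.mean(0),full_matrices=False)[2][0]; d*=np.sign(d[0]); return np.degrees(np.arctan2(d[1],d[0]))-8.65
T0,S0=cv2.imread("pics/top0.png"),cv2.imread("pics/side0.png");T,S=r.grab_frame("top"),r.grab_frame("side");cv2.imwrite("pics/T9.png",T);cv2.imwrite("pics/S9.png",S)
print("arm",armdir(T0),armdir(T))
# render torus points (red), compare hull ellipse with measured in both views
def hull(n,phi,dz,dx,dy):
    y=YAW+np.radians(phi);u=np.array([np.cos(y),np.sin(y),0]);l=np.array([-u[1],u[0],0]);w=np.sin(.349)*u+[0,0,np.cos(.349)];k=np.cross(l,w)
    c=np.r_[PIV-188*u[:2],118]+[dx,dy,dz]; a,b=np.meshgrid(np.linspace(0,6.283,90),np.linspace(0,6.283,24)); a=a.ravel();b=b.ravel()
    rad=np.cos(a)[:,None]*l+np.sin(a)[:,None]*w; P=c+35*rad+5*(np.cos(b)[:,None]*rad+np.sin(b)[:,None]*k)
    q=np.array([proj(n,p) for p in P[::1]],np.float32); return np.r_[q.min(0),q.max(0)]
for nm,t,s,f in(("start",T0,S0,0),("now",T,S,14.8)):
    bb=[]
    for n,im,b in(("top",t,(265,215,365,262)),("side",s,(295,195,355,290))):
        st=blob(im,b,[(0,6),(172,180)])[2]; bb.append(np.r_[st[0]-.5,st[1]-.5,st[0]+st[2]-.5,st[1]+st[3]-.5]); 
    print(nm,bb)
    for dz in(0,2,4): print(dz,hull("top",f,dz,0,0),hull("side",f,dz,0,0))
o=np.hstack([cv2.resize(T[190:300,240:370],(400,338),interpolation=2),cv2.resize(S[200:300,280:398],(400,338),interpolation=2)]);cv2.imwrite("pics/g.png",o)
```

```text
arm -0.022302674663414734 14.526617365913998
start [array([280.5, 231.5, 321.5, 252.5]), array([315.5, 233.5, 335.5, 277.5])]Traceback (most recent call last):
  File "<stdin>", line 19, in <module>
  File "<stdin>", line 13, in hull
  File "h.py", line 11, in proj
    c,P=cam(n); q=P[:3,:3].T@(np.array(p)-P[:3,3]); return c["fx"]*q[0]/q[2]+c["cx"],c["fy"]*q[1]/q[2]+c["cy"]
        ~~~^^^
  File "h.py", line 5, in cam
    c=r.camera_info(n); return c,np.array(c["pose"])
ValueError: time passes only in moves, steps and waits
```

```bash
sed -i 's/^def cam(n):/import functools\n@functools.lru_cache\ndef cam(n):/' h.py
python3 - <<'E'
from m import *
r.grab_frame("side")
T0,S0=cv2.imread("pics/top0.png"),cv2.imread("pics/side0.png");T,S=cv2.imread("pics/T9.png"),cv2.imread("pics/S9.png")
def hull(n,phi,dz):
    y=YAW+np.radians(phi);u=np.array([np.cos(y),np.sin(y),0]);l=np.array([-u[1],u[0],0]);w=np.sin(.349)*u+[0,0,np.cos(.349)];k=np.cross(l,w)
    c=np.r_[PIV-188*u[:2],118+dz]; a,b=np.meshgrid(np.linspace(0,6.283,90),np.linspace(0,6.283,24)); a=a.ravel();b=b.ravel()
    rad=np.cos(a)[:,None]*l+np.sin(a)[:,None]*w; P=c+35*rad+5*(np.cos(b)[:,None]*rad+np.sin(b)[:,None]*k)
    q=np.array([proj(n,p) for p in P],np.float32); return np.r_[q.min(0),q.max(0)]
for nm,t,s,f in(("start",T0,S0,0),("now",T,S,14.7)):
    bb=[]
    for n,im,b in(("top",t,(265,215,365,262)),("side",s,(295,195,355,290))):
        st=blob(im,b,[(0,6),(172,180)])[2]; bb.append(np.r_[st[0]-.5,st[1]-.5,st[0]+st[2]-.5,st[1]+st[3]-.5]); 
    print(nm,bb)
    for dz in(0,3): print(dz,hull("top",f,dz),hull("side",f,dz))
o=np.hstack([cv2.resize(T[190:300,240:370],(400,338),interpolation=2),cv2.resize(S[200:300,280:398],(400,338),interpolation=2)]);cv2.imwrite("pics/g.png",o)
E
```

```text
start [array([280.5, 231.5, 321.5, 252.5]), array([315.5, 233.5, 335.5, 277.5])]
0 [279.9 231.5 321.7 252.6] [315.6 233.2 335.5 278.5]
3 [279.8 231.3 321.7 252.5] [315.6 231.8 335.6 277.2]
now [array([305.5, 222.5, 344.5, 247.5]), array([313.5, 218.5, 333.5, 258.5])]
0 [305.4 222.8 344.9 248.3] [313.7 218.  334.4 259.2]
3 [305.3 222.6 345.  248.2] [313.7 216.6 334.4 257.9]
```

View pics/g.png

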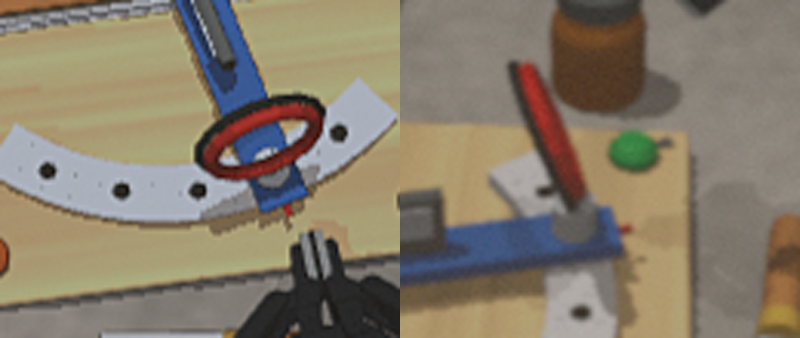

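The ring matches the pin-home model (side top edge at row 218.5 against 218.0 for zero lift, as at the start). The arm stands one hole towards green, the finger is clear of the ring, and the jar and knife are in place. Handing in.

```bash
python3 -c "
from rig import r
print(r.sign_off())"
```

```text
the job is handed in; nothing more can be done
None
```

The arm has been swung one hole towards the green marker (about 14.6° measured, 15° nominal), the pin measures fully home, the finger is out of the ring, and the job is handed in; the sign-off gave no verdict.

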